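Snap the gas charger onto a mini keg's sleeve coupler

TASK

Get the mini keg ready to serve: pull its coupler's sleeve back so that the storage plug is let go, and lay the storage plug in the white dish. Then press the gas charger (the fitting with the pressure gauge, in the wooden rack) fully home in the coupler until the sleeve springs forward and locks it. Press with feeling, not with force, let go of everything, and leave the other things alone.

Things in the scene. Friction and masses are not known exactly. Their poses are not given: they have to be found in the camera images.
- keg: Squat stainless mini keg, 150 mm across, fast on the counter; origin at the centre of its underside, z up. Its black screw lid (86 mm wide, top 115 mm up, with a brass gland to 123 mm) carries a steel one-touch coupler upright on the keg's axis: a core tube of 25 mm outer diameter with a 19.5 mm bore open upwards, flared to 22 mm at the mouth. Round the core runs the sleeve, pulled back by moving it down.
- coupler_rest (a point): Point on the keg's axis, 182 mm above its underside: the mouth's centre while nothing presses on the coupler. The coupler stands on a sprung dip tube and sinks when pressed (4 to 5.5 N) until the tube bottoms, 1 to 23 mm down: how far is not measured, feel for it. Sleeve (34 mm diameter) forward: 3.5 to 26 mm below the mouth, its lowest 6 mm a finger ridge of 42 mm diameter.
- sleeve (a joint): Sleeve travel on the coupler in m: 0 = forward (up, locked), 0.009 = fully back (down) on a hard stop. Its spring resists with 4 N at 0, 6.5 N at 0.009. Beyond about 0.0075 it frees the plug, and the valve pushes the plug up 14.5 mm in about 0.4 s; let go then, the sleeve stays caught at 0.007, also with the plug taken out, until a plug is pressed home and it springs to 0.
- valve (a joint): Height in m of the sprung valve collar in the coupler's bore: 0.0145 = up (its top 6.5 mm below the mouth), 0 to 0.001 = pushed down by a plug that is home. It pushes up on a plug with 4.5 N when up, 8 N when down. Pressing a plug home takes 10 to 14 N in all; over 30 N harms the seals. Home is flange on mouth; once locked a plug may rise 1 mm.
- storage_plug: Steel storage plug, 70 g: knurled round head, 26 mm diameter, 14 mm high, over a nose of 18 mm diameter, 21 mm long, its end slightly chamfered, with a ball groove. Origin on its axis at the head's underside, z up, away from the nose. At the start it is locked in the coupler, its head 0 to 1 mm above the mouth.
- charger: Gas charger, 240 g, upright in the rack: nose as the storage plug's, then above it a 28 mm flange (0 to 6 mm up), brass regulator block of 32 mm diameter (6 to 31 mm), plain barrel of 28 mm diameter to hold it by (31 to 76 mm, the top). A gauge of 28 mm diameter stands out along +x to 33 mm from the axis, centred 19 mm up. Origin on the axis at the flange's underside, z up.
- rack: Fixed wooden drying rack, 64 by 180 by 34 mm; origin at the centre of its underside, long side along y. Two holes 20.5 mm wide and 26 mm deep at y = -45 and +45 mm: one holds the charger, the other the tap head; either may be in either.
- dish: Fixed shallow white dish for the storage plug, 112 mm across the rim, 22 mm high, its floor 5 mm thick; origin at the centre of its underside.
- tap_head: Bystander in the rack's other hole: pouring tap head with the same nose, a slim round body of 24 mm diameter, a spout bent down to +x and a black lever on top (78 mm above its flange). Not wanted now.
- tumbler: Bystander: glass tumbler, 72 mm across, 95 mm high.
- mug: Bystander: mug, 80 mm across, 88 mm high.
- jam_jar: Bystander: glass jar, 68 mm across, 90 mm high.
- spice_jar: Bystander: small amber jar, 44 mm across, 80 mm high.
- spoon: Bystander: wooden spoon, 210 mm long, lying between the keg and the rack.
- coaster: Bystander: square cork coaster, 95 mm wide, 8 mm thick.
Not all that is in view belongs to the job. What is meant by the dish is not blue, orange or yellow, and is the larger of those in its own colour.

How it is judged (in metres and radians):
On the way, in this order (a step that is already met when the one before it is completed fails the run):
1. the sleeve is pulled back and the storage plug is let go and pushed up by the valve (value of joint sleeve above 0.006 m and value of joint valve above 0.012 m), for 0.1 s.
2. the storage plug lies in the dish, let go (horizontal distance between storage_plug and dish below 0.055 m and height (world z) of storage_plug below 0.05 m and contact force between storage_plug and the fingers below 0.05 N), for 0.2 s.
3. the charger is home in the coupler and the sleeve has sprung forward (value of joint each of sleeve, valve below 0.002 m and horizontal distance between charger and keg below 0.004 m and angle between charger's own z axis and vertical below 0.06 rad), for 0.2 s.
At the end, for the whole second after the job is handed in: The charger stands upright (within 3.4 degrees) and still on the coupler's axis (within 4 mm), pressed home (valve collar within 2 mm of its lowest), with the sleeve forward (within 2 mm); the storage plug lies still in the dish (within 55 mm of its centre, below 50 mm); both are let go (all of step 2 and all of step 3 and height (world z) of charger above 0.14 m and linear speed of charger below 0.02 m/s and linear speed of storage_plug below 0.03 m/s); the robot touches nothing.
It fails at once if the charger is pressed on the keg and its coupler with more than 35 N (contact force between charger and keg above 35 N).
It fails at once if the storage plug is forced against the coupler with more than 35 N (contact force between storage_plug and keg above 35 N).
It fails at once if a bystander is moved by more than 30 mm (distance of any of tap_head, tumbler, mug, jam_jar, spice_jar, spoon, coaster from where it was at the start of the episode above 0.03 m).
It also fails if it takes over 67 s, if anything falls off the work surface, if the arm or the gripper's body presses on something with over 40 N, if the wrist force passes 120 N, or if a joint passes its speed limit or range.

ROBOT

A 6-joint arm with a two-finger parallel gripper is mounted at the origin on the work surface. World frame = base frame: x ahead of the robot, y to its left, z up, the work surface at z = 0. Lengths are in m, angles in degrees, forces in N, time in s.
With the tool pointing down it reaches from about 0.35 to 0.875 m from the base axis. Payload 4.2 kg.
Tool frame: the origin (TCP) lies on the front face of the gripper's body, between the roots of the fingers; the fingertips stand finger_overhang ahead of it and the grasp point (between the pads) lies 51 mm ahead of it (finger_overhang is the distance from the TCP to the fingertips, in m); z points along the fingers, y is the line along which they close (so a half turn about z gives the same grasp; the last joint's range is limited). The gripper opens to 87 mm and grips with 3 to 60 N. Pads are 19 mm wide; open, the fingers measure 117 mm over their backs; the gripper's body (75 mm by 190 mm) begins 51 mm behind the grasp point.
Start: joints at [89.76, 22.042, 0.453, 0, -68.411, -14.817], TCP at [0.162, 0.604, 0.292] pointing down, gripper open.
Joint ranges: [-179.83, 179.83], [-69.29, 118.12], [-61.27, 80.66], [-181.25, 117.63], [-171.15, -9.14], [-177.46, 177.46]. Speed limits (degrees/s): [159.86, 159.86, 180, 180, 180, 180].

INTERFACE

Orientations are given as a 3x3 rotation matrix whose columns are the frame's x, y, z axes.
In Python, from station import sense, capture, camera_model, finish_job, finger_overhang gives the robot as it stands. The module is installed in compiled form; this text tells all that it offers.
- The arm moves only by the tool jog_arm, never from a script. Its argument "rows" is a list that holds one entry, the list of rows, each a list of 4 numbers: the shift along the tool's x, y, z in m, then the turn about the tool's z in rad. A call has 1 to 20 rows; each row shifts and turns the commanded pose from where the row before left it, along the tool's axes as they then stand; what a row does not reach is not made up. A row lasts 1/8 s, in which the tool goes at most 62.5 mm and 10.7 degrees, less where a joint would pass 70% of its speed; a pose out of reach is approached as far as the arm can. A call is refused whole if a number of a shift passes 0.0625 or a number of a turn 0.188, either way. A call with a gripper value outside its range is refused whole. "claw" is the opening, from 0 (shut) to 1 (fully open), set as the call begins (left out, the last holds). The fingers move at their own pace and stop on an object; the grip force is fixed at half the most. Time passes only in rows, so rows that do not move let the fingers close. It gives the time, the measured TCP pose, the force, the opening and the grip force at its end, in the units of the state.
- sense(): the state, without advancing time (a new reading comes with each control period).
- capture(name): name is "scene" or "top"; returns the picture (384x512x3 uint8, red, green, blue); there is no depth.
- camera_model(name): a dict with "fovy" (degrees; the focal length in pixels is half the picture's height over the tangent of half this angle, whatever the lens; pixels are square), "cx", "cy" (the principal point, pixels), "k1" (the pictures are not rectified: a ray, as slopes to the right and down, at radius r is drawn at 1 + k1 r^2 times it, then the intrinsics apply), "eye" and "rotation" of the camera in the world. Camera axes: x right, y down, z forward; pixel columns grow to the right and rows downward; lengths in m; the calibration is good to about 2 mm. A picture is of the moment at which its call begins. camera_model takes no time and is no camera call.
- finish_job(): hands the job in; it is judged then, once.
The state is a dict: "time_s": time; "joints": joint angles; "joint_velocities": joint speeds; "effort": joint torques, N m; "tcp_pos": TCP position; "ee_rot": TCP orientation; "wrist_force": force on the tool from outside, world axes, zero at the start; "moment": the same for the moment, N m; "gripper_width": opening from 0.0 (shut) to 1.0 (fully open); "gripper_force": force on a finger pad.
Only numpy, scipy, OpenCV 4.12 (cv2) and the standard library are available. Lean on these libraries where they do the work, as an engineer would, in place of code of your own. Each camera call takes 0.05 s, during which the arm holds its last target. There are 200 camera calls.

## Working session

There is one attempt and no reset: what is moved stays moved. The work goes in short steps, Python scripts to look and compute and a tool call to move; the robot and the scene stay as the last step left them, time stands still between calls to the robot, and variables do not carry over. Pictures are saved under pics/ and viewed, at most 14 in all, crops included, and the job is handed in when it is done.

Besides the shell and the picture viewer there is one more tool, called after "Emit:" by a JSON object that holds its "method" and its "body". jog_arm: Moves the arm, as the interface text tells. Its arguments: {"type":"object","properties":{"rows":{"type":"array"},"claw":{"type":"number"}},"required":["rows"]}

```bash
mkdir -p pics; python3 - <<'E'
from station import *
import cv2
for n in("scene","top"):
    cv2.imwrite(f"pics/{n}0.png",capture(n)[:,:,::-1]); print(n,camera_model(n))
s=sense();print(s, finger_overhang() if callable(finger_overhang) else finger_overhang)
E
```

```text
scene {'fovy': 53.57812086446079, 'cx': 251.88091169576796, 'cy': 192.5818603312286, 'k1': -0.0667824139897995, 'eye': array([ 1.15005156, -0.56909039,  0.71261647]), 'rotation': array([[ 0.72010437,  0.38604422, -0.57655838],
       [ 0.69349213, -0.42769196,  0.57978293],
       [-0.02276753, -0.81734292, -0.57570148]])}
top {'fovy': 47.16265692290413, 'cx': 264.99478853718347, 'cy': 192.5620026218398, 'k1': -0.06509201983736661, 'eye': array([0.41228183, 0.00286567, 1.28548064]), 'rotation': array([[-0.02329184, -0.98719112,  0.15783279],
       [-0.99971435,  0.02384564,  0.00161574],
       [-0.00535867, -0.15775007, -0.98746453]])}
{'time_s': 0.1, 'joints': array([ 8.97599501e+01,  2.20870076e+01,  3.88324144e-01, -2.37859593e-02,
       -6.84122327e+01, -1.48159772e+01]), 'joint_velocities': array([-0.04289509, -0.14179847,  0.17973204,  0.07591549, -0.01310124,
        0.0672886 ]), 'effort': array([-1.18272787e-04, -3.91687059e+01,  1.87935573e+01,  4.23188433e+00,
        1.34666057e-02, -6.84781571e-05]), 'tcp_pos': array([0.16223706, 0.60316482, 0.29127085]), 'ee_rot': array([[ 9.65632515e-01, -2.59910927e-01, -3.94130111e-04],
       [-2.59911197e-01, -9.65630586e-01, -1.93418625e-03],
       [ 1.22132049e-04,  1.97015196e-03, -9.99998052e-01]]), 'wrist_force': array([-0.95655477, -0.38826164,  0.5023809 ]), 'moment': array([-0.02036642,  0.03833725, -0.02076794]), 'gripper_force': 0.0, 'gripper_width': 0.9992860604594127} 0.0697
```

View pics/scene0.png

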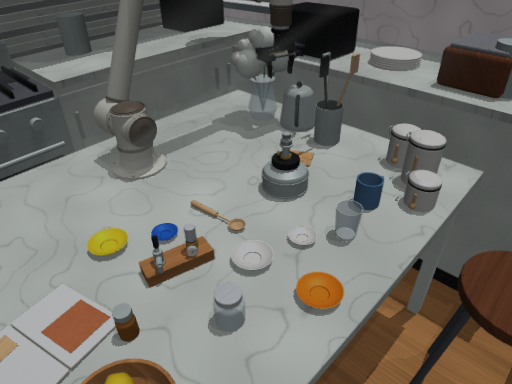

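View pics/top0.png

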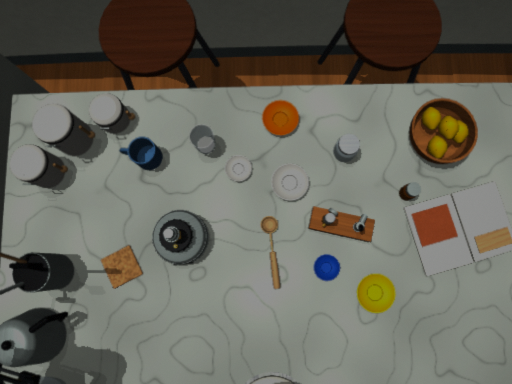

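Scene view: keg (286,178); dishes are white large (252,255), white small (301,236), blue (165,233), yellow (108,243) and orange (320,292). Rack (178,260) holds the fitting candidates: left (157,252) with a black lever is the tap head, right (190,240) is the charger. In the top view: keg (181,237), large white dish (291,183), small (239,168), rack (342,224), charger about (330,217), tap about (361,223). I choose the large white dish and the lever-less fitting, and check both in one crop.

```bash
cat > h.py <<'E'
import numpy as np, cv2
from station import *
def ray(n,u,v):
    m=camera_model(n); f=192/np.tan(np.radians(m['fovy']/2))
    K=np.array([[f,0,m['cx']],[0,f,m['cy']],[0,0,1.]])
    p=cv2.undistortPoints(np.array([[[u,v]]],float),K,np.array([m['k1'],0,0,0.]))[0,0]
    return m['eye'],m['rotation']@np.array([p[0],p[1],1])
def onz(n,u,v,z):
    e,d=ray(n,u,v); return e+d*(z-e[2])/d[2]
def proj(n,P):
    m=camera_model(n); f=192/np.tan(np.radians(m['fovy']/2))
    q=m['rotation'].T@(np.array(P)-m['eye']); s=q[:2]/q[2]; s=s*(1+m['k1']*(s@s))
    return s*f+[m['cx'],m['cy']]
E
python3 - <<'E'
from h import *
a=cv2.imread("pics/scene0.png"); b=cv2.imread("pics/top0.png")
R=lambda i,x,y,w,h,k:cv2.resize(i[y:y+h,x:x+w],None,fx=k,fy=k,interpolation=cv2.INTER_CUBIC)
A=np.vstack([np.hstack([R(a,135,215,80,70,5),R(b,300,190,80,70,5)]),np.hstack([R(a,250,125,80,50,5),R(b,145,205,80,50,5)])])
cv2.imwrite("pics/c1.png",A)
for n,u,v,z in [("top",291,183,.02),("top",239,168,.02),("top",181,237,.09),("top",342,224,.034),("scene",252,255,.02)]: print(n,u,v,onz(n,u,v,z))
E
```

```text
top 291 183 [ 0.64101703 -0.07172803  0.02      ]
top 239 168 [0.68955574 0.07968675 0.02      ]
top 181 237 [0.48652668 0.23604128 0.09      ]
top 342 224 [ 0.51621428 -0.21258147  0.034     ]
scene 252 255 [ 0.6498323  -0.07197313  0.02      ]
```

View pics/c1.png

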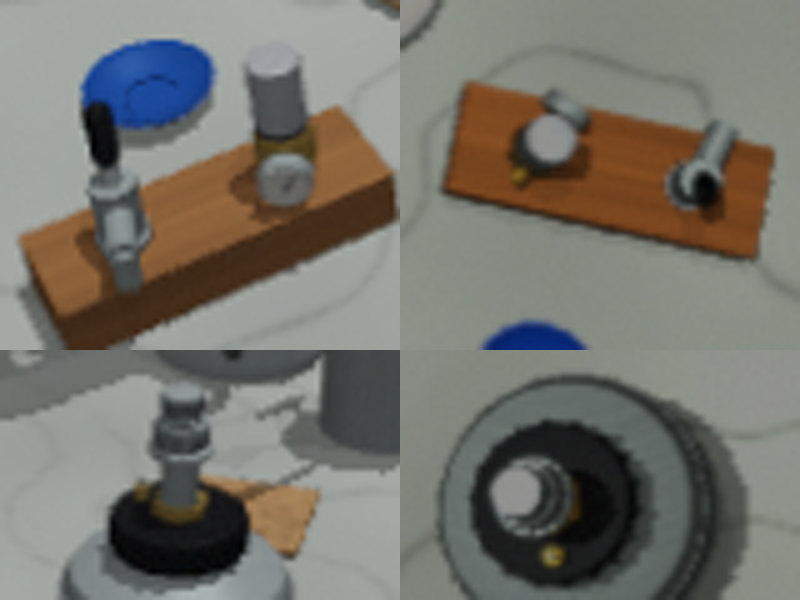

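Crop: the fitting at scene (190,227) has the gauge facing the camera, so it is the charger. The one with the black lever is the tap head. The plug head top is at scene (287,133) and top (168,233).

```bash
python3 - <<'E'
from h import *
a=cv2.imread("pics/scene0.png"); b=cv2.imread("pics/top0.png")
def tri(p,q):
    (e1,d1),(e2,d2)=ray("top",*p),ray("scene",*q)
    s,t=np.linalg.lstsq(np.c_[d1,-d2],e2-e1,rcond=None)[0]; A,B=e1+s*d1,e2+t*d2
    return (A+B)/2,np.linalg.norm(A-B)
print("plugtop",tri((167.8,233),(286.6,133)),onz("top",167.8,233,.1965),onz("scene",286.6,133,.1965))
print("chtop",tri((329.2,217.6),(189.6,226.6)),onz("top",329.2,217.6,.110),onz("scene",189.6,226.6,.11))
# rack
h=cv2.cvtColor(b,cv2.COLOR_BGR2HSV)
m=cv2.inRange(h,(3,110,50),(20,255,255)); w=np.zeros_like(m); w[195:250,300:385]=m[195:250,300:385]
w=cv2.morphologyEx(w,cv2.MORPH_CLOSE,np.ones((9,9),np.uint8))
c=max(cv2.findContours(w,0,1)[0],key=cv2.contourArea)
P=np.array([onz("top",*x[0],.034)[:2] for x in c],np.float32)
r=cv2.minAreaRect(P);print("rack",r)
# keg body circle & lid circle, dish
for nm,img in(("top",b),("scene",a)):
    hh=cv2.cvtColor(img,cv2.COLOR_BGR2HSV)
    m=cv2.inRange(hh,(0,0,0),(180,255,45))
    x0,y0,x1,y1=(145,205,215,270) if nm=="top" else (262,140,308,180)
    w=np.zeros_like(m); w[y0:y1,x0:x1]=m[y0:y1,x0:x1]
    w=cv2.morphologyEx(w,cv2.MORPH_CLOSE,np.ones((5,5),np.uint8))
    c=max(cv2.findContours(w,0,1)[0],key=cv2.contourArea)
    P=np.array([onz(nm,*x[0],.115)[:2] for x in c],np.float32); print("lid",nm,cv2.minEnclosingCircle(P))
    m=cv2.inRange(hh,(0,0,165),(180,40,255)); 
    x0,y0,x1,y1=(270,160,315,208) if nm=="top" else (225,235,280,278)
    print(nm,"patch brightness",hh[y0:y1,x0:x1,2].max(),np.median(hh[y0:y1,x0:x1,2]))
    e=cv2.Canny(cv2.cvtColor(img,6),60,140); w=np.zeros_like(e); w[y0:y1,x0:x1]=e[y0:y1,x0:x1]
    P=np.array([onz(nm,u,v,.022)[:2] for v,u in zip(*np.nonzero(w))],np.float32); print("dish",cv2.minEnclosingCircle(P))
E
```

```text
plugtop (array([0.49113627, 0.24923408, 0.1944669 ]), np.float64(0.001338197076066409)) [0.49051518 0.24828401 0.1965    ] [0.4940112  0.24669845 0.1965    ]
chtop (array([ 0.52848126, -0.16656373,  0.10511665]), np.float64(0.00011615172848808055)) [ 0.52796716 -0.16591015  0.11      ] [ 0.53351476 -0.16975498  0.11      ]
rack ((0.5172995328903198, -0.2110825628042221), (0.18066459894180298, 0.06534583121538162), 76.13394927978516)
lid top ((0.4892435073852539, 0.24468642473220825), 0.04598383605480194)
top patch brightness 148 142.0
dish ((0.616700291633606, -0.09231386333703995), 0.06302932649850845)
lid scene ((0.5067684054374695, 0.22657789289951324), 0.05532793328166008)
scene patch brightness 180 164.0
dish ((0.6608499884605408, -0.08991606533527374), 0.055716563016176224)
```

```bash
python3 - <<'E'
from h import *
for k,u,v in [("kettle base",297,128),("jar base",328,143)]: print(k,onz("scene",u,v,0))
def h(b,t):
    B=onz("scene",*b,0); e,d=ray("scene",*t); s=np.dot((B-e)[:2],d[:2])/np.dot(d[:2],d[:2]); return (e+s*d)
print("kettle top",h((297,128),(297,82)),"jar top",h((328,143),(328,102)),"utensil top",h((328,143),(355,58)),h((328,143),(324,55)))
print("gripper",proj("scene",[.162,.603,.291]),proj("top",[.162,.603,.291]))
g=onz("top",332.8,211.6,.06)-onz("top",329.2,217.6,.11);print("gauge dir",g,np.degrees(np.arctan2(g[1],g[0])))
# dish: bright-white large component against counter
b=cv2.imread("pics/top0.png");e=cv2.Canny(cv2.cvtColor(b,6),30,80)
for n,(u0,v0,u1,v1) in {"top":(264,155,318,210)}.items():
    c=cv2.HoughCircles(cv2.GaussianBlur(cv2.resize(b[v0:v1,u0:u1,1],None,fx=4,fy=4,interpolation=2),(5,5),1),3,1.5,100,param1=60,param2=20,minRadius=55,maxRadius=85)
    for x,y,r in c[0]: print(x/4+u0-.4,y/4+v0-.4,r/4,onz(n,x/4+u0-.4,y/4+v0-.4,.018))
E
```

```text
kettle base [0.2469136  0.62370778 0.        ]
jar base [0.42374635 0.59795192 0.        ]
kettle top [0.24018656 0.61855414 0.20135492] jar top [0.41120802 0.58995928 0.17076078] utensil top [0.47942172 0.6291132  0.33820439] [0.38781825 0.5739943  0.34320203]
gripper [279.90029062  56.66559333] [  0.95867942 380.12402597]
gauge dir [ 0.02154698 -0.01805913 -0.05      ] -39.967318571676316
290.0375 182.1625 17.875 [ 0.64393818 -0.06910892  0.018     ]
```

Emit:
{"method": "jog_arm", "body": {"rows": [[[0.023,0.029,-0.0065,0],[0.023,0.029,-0.0065,0],[0.023,0.029,-0.0065,0],[0.023,0.029,-0.0065,0],[0.023,0.029,-0.0065,0],[0.023,0.029,-0.0065,0],[0.039,0.012,0.0043,0],[0.039,0.012,0.0043,0],[0.039,0.012,0.0043,0],[0.039,0.012,0.0043,0],[0.039,0.012,0.0043,0],[0.039,0.012,0.0043,0],[0.039,0.012,0.0043,0],[0,0,0,0],[0,0,0,0]]]}}

```text
time_s: 1.98
tcp_pos: [0.4919, 0.2475, 0.3007]
ee_rot: [[0.966, -0.26, -0.001], [-0.26, -0.966, -0.0], [-0.001, 0.001, -1.0]]
wrist_force: [-0.2, 0.3, -0.3]
gripper_width: 0.995
gripper_force: 0.0
```

```bash
cat >> h.py <<'E'
def to(p):
    s=sense(); print("t",s['time_s'],"tcp",s['tcp_pos'].round(4),"F",s['wrist_force'].round(1),"w",round(s['gripper_width']*87,1),"tool delta",(s['ee_rot'].T@(np.array(p)-s['tcp_pos'])).round(4))
E
python3 - <<'E'
from h import *
to([.491,.248,.300])
a=capture("scene");b=capture("top")
R=lambda i,x,y,w,h,k:cv2.resize(i[y:y+h,x:x+w],None,fx=k,fy=k,interpolation=cv2.INTER_CUBIC)
cv2.imwrite("pics/c2.png",np.hstack([R(a,240,70,100,130,4),R(b,120,160,100,130,4)])[:,:,::-1])
E
```

```text
t 1.975 tcp [0.4919 0.2475 0.3007] F [-0.2  0.3 -0.3] w 86.6 tool delta [-0.001  -0.0002  0.0007]
```

View pics/c2.png

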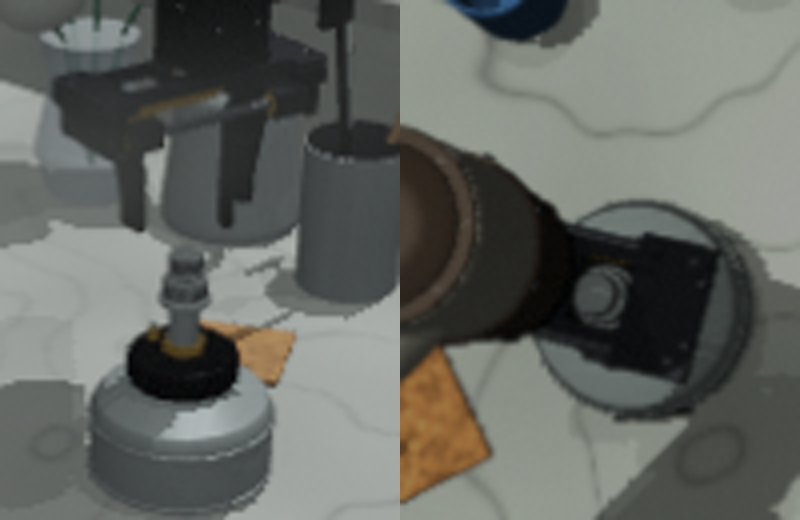

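Crop shows the fingers straddling the coupler evenly: tips at crop (135,225) and (228,222), plug between them at about 187. I go down beside the sleeve and close to a 36.5 mm gap.

Emit:
{"method": "jog_arm", "body": {"rows": [[[-0.0005,0,0.0165,0],[0,0,0.0165,0],[0,0,0.0165,0],[0,0,0.0165,0],[0,0,0,0]]]}}

```text
time_s: 2.7
tcp_pos: [0.4906, 0.248, 0.2344]
ee_rot: [[0.966, -0.258, -0.002], [-0.258, -0.966, -0.002], [-0.002, 0.002, -1.0]]
wrist_force: [-0.0, 0.1, -0.8]
gripper_width: 0.998
gripper_force: 0.0
```

Emit:
{"method": "jog_arm", "body": {"rows": [[[0,0,0,0],[0,0,0,0],[0,0,0,0],[0,0,0,0],[0,0,0,0]]], "claw": 0.42}}

```text
time_s: 3.32
tcp_pos: [0.4918, 0.2477, 0.2352]
ee_rot: [[0.966, -0.26, 0.0], [-0.26, -0.966, 0.0], [0.0, -0.0, -1.0]]
wrist_force: [-0.2, 0.2, 0.1]
gripper_width: 0.517
gripper_force: 0.0
```

Emit:
{"method": "jog_arm", "body": {"rows": [[[0,0,0,0],[0,0,0,0],[0,0,0.001,0],[0,0,0.001,0],[0,0,0.001,0]]]}}

```text
time_s: 3.95
tcp_pos: [0.4917, 0.2478, 0.2321]
ee_rot: [[0.966, -0.26, -0.0], [-0.26, -0.966, -0.0], [-0.0, 0.0, -1.0]]
wrist_force: [-0.8, 0.1, 3.6]
gripper_width: 0.418
gripper_force: 1.7
```

Emit:
{"method": "jog_arm", "body": {"rows": [[[0,0,0.0015,0],[0,0,0.0015,0],[0,0,0.0015,0],[0,0,0.0015,0]]]}}

```text
time_s: 4.45
tcp_pos: [0.4917, 0.2478, 0.2262]
ee_rot: [[0.966, -0.26, 0.0], [-0.26, -0.966, 0.0], [0.0, -0.0, -1.0]]
wrist_force: [-2.0, -0.3, 4.3]
gripper_width: 0.417
gripper_force: 2.1
```

Emit:
{"method": "jog_arm", "body": {"rows": [[[0,0,0.0015,0],[0,0,0.0015,0],[0,0,0.0015,0],[0,0,0.0015,0]]]}}

```text
time_s: 4.95
tcp_pos: [0.4918, 0.2477, 0.2201]
ee_rot: [[0.966, -0.26, 0.0], [-0.26, -0.966, -0.0], [0.0, 0.0, -1.0]]
wrist_force: [-0.7, 0.1, 4.6]
gripper_width: 0.423
gripper_force: 2.2
```

Emit:
{"method": "jog_arm", "body": {"rows": [[[0,0,0.0015,0],[0,0,0.0015,0]]]}}

```text
time_s: 5.2
tcp_pos: [0.4918, 0.2478, 0.2173]
ee_rot: [[0.966, -0.26, 0.0], [-0.26, -0.966, -0.0], [0.0, 0.0, -1.0]]
wrist_force: [-2.5, -0.7, 6.5]
gripper_width: 0.423
gripper_force: 3.1
```

Emit:
{"method": "jog_arm", "body": {"rows": [[[0,0,0.0015,0],[0,0,0.0015,0]]]}}

```text
time_s: 5.45
tcp_pos: [0.4917, 0.2478, 0.2143]
ee_rot: [[0.966, -0.26, 0.0], [-0.26, -0.966, 0.0], [0.0, -0.0, -1.0]]
wrist_force: [-1.8, -0.7, 4.1]
gripper_width: 0.419
gripper_force: 2.6
```

Emit:
{"method": "jog_arm", "body": {"rows": [[[0,0,0.0015,0],[0,0,0.0015,0]]]}}

```text
time_s: 5.7
tcp_pos: [0.4918, 0.2478, 0.2111]
ee_rot: [[0.966, -0.26, 0.0], [-0.26, -0.966, -0.0], [0.0, 0.0, -1.0]]
wrist_force: [-2.6, -0.4, 6.3]
gripper_width: 0.422
gripper_force: 3.0
```

Emit:
{"method": "jog_arm", "body": {"rows": [[[0,0,0.0015,0],[0,0,0.0015,0]]]}}

```text
time_s: 5.95
tcp_pos: [0.4918, 0.2478, 0.2087]
ee_rot: [[0.966, -0.259, 0.0], [-0.259, -0.966, -0.0], [0.0, -0.0, -1.0]]
wrist_force: [-4.1, -0.9, 11.4]
gripper_width: 0.418
gripper_force: 5.9
```

Emit:
{"method": "jog_arm", "body": {"rows": [[[0,0,0.001,0],[0,0,0,0],[0,0,0,0],[0,0,0,0]]]}}

```text
time_s: 6.45
tcp_pos: [0.4918, 0.2478, 0.2087]
ee_rot: [[0.966, -0.259, 0.001], [-0.259, -0.966, 0.0], [0.001, -0.0, -1.0]]
wrist_force: [-4.8, -1.2, 11.9]
gripper_width: 0.422
gripper_force: 5.9
```

```bash
python3 - <<'E'
from h import *
to([.4918,.2478,.208])
a=capture("scene")
R=lambda i,x,y,w,h,k:cv2.resize(i[y:y+h,x:x+w],None,fx=k,fy=k,interpolation=cv2.INTER_CUBIC)
cv2.imwrite("pics/c3.png",R(a,255,95,70,85,6)[:,:,::-1])
E
```

```text
t 6.45 tcp [0.4918 0.2478 0.2087] F [-4.8 -1.2 11.9] w 36.7 tool delta [ 0.     -0.      0.0007]
```

View pics/c3.png

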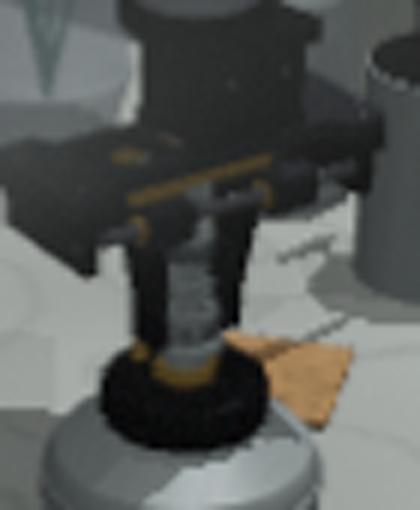

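The arm is on the hard stop: the last millimetre gave no travel at 12 N. The plug head now sits high between the fingers, near crop (195,240). I rise with the coupler and then take the plug head.

Emit:
{"method": "jog_arm", "body": {"rows": [[[0,0,-0.005,0],[0,0,-0.005,0],[0,0,-0.005,0],[0,0,-0.005,0],[0,0,-0.005,0],[0,0,-0.005,0],[0,0,-0.005,0],[0,0,-0.005,0],[0,0,-0.005,0],[0,0,-0.005,0],[0,0,0,0]]]}}

```text
time_s: 7.88
tcp_pos: [0.4919, 0.2479, 0.2577]
ee_rot: [[0.966, -0.26, 0.001], [-0.26, -0.966, 0.001], [0.001, -0.001, -1.0]]
wrist_force: [-0.1, 0.6, 0.5]
gripper_width: 0.42
gripper_force: 0.0
```

Emit:
{"method": "jog_arm", "body": {"rows": [[[0,0,0,0],[0,0,0,0],[0,0,0,0],[0,0,0,0]]], "claw": 0.2}}

```text
time_s: 8.38
tcp_pos: [0.4916, 0.2477, 0.2569]
ee_rot: [[0.966, -0.26, -0.0], [-0.26, -0.966, -0.0], [-0.0, 0.0, -1.0]]
wrist_force: [-0.4, -0.3, -0.6]
gripper_width: 0.288
gripper_force: 30.0
```

Emit:
{"method": "jog_arm", "body": {"rows": [[[0,0,-0.01,0],[0,0,-0.02,0],[0,0,-0.03,0],[0.0229,0.0268,0,0],[0.0229,0.0268,0,0],[0.0229,0.0268,0,0],[0.0229,0.0268,0,0],[0.0229,0.0268,0,0],[0.0229,0.0268,0,0],[0.0229,0.0268,0,0],[0.0229,0.0268,0,0],[0.0229,0.0268,0,0],[0.0229,0.0268,0,0],[0,0,0.04,0],[0,0,0.04,0],[0,0,0.04,0],[0,0,0,0]]]}}

```text
time_s: 10.5
tcp_pos: [0.6415, -0.0707, 0.1941]
ee_rot: [[0.966, -0.26, -0.008], [-0.26, -0.966, -0.0], [-0.007, 0.002, -1.0]]
wrist_force: [-0.8, -0.1, 0.5]
gripper_width: 0.286
gripper_force: 30.0
```

```bash
python3 - <<'E'
from h import *
to([.643,-.070,.092])
a=capture("scene");b=capture("top")
R=lambda i,x,y,w,h,k:cv2.resize(i[y:y+h,x:x+w],None,fx=k,fy=k,interpolation=cv2.INTER_CUBIC)
cv2.imwrite("pics/c4.png",np.hstack([R(a,200,120,110,160,3.5),R(a,255,120,70,160,3.5),R(b,240,130,90,160,1.75*2)])[:,:,::-1][:600,:800])
E
```

```text
t 10.5 tcp [ 0.6415 -0.0707  0.1941] F [-0.8 -0.1  0.5] w 24.9 tool delta [ 0.002  -0.0013  0.1021]
```

View pics/c4.png

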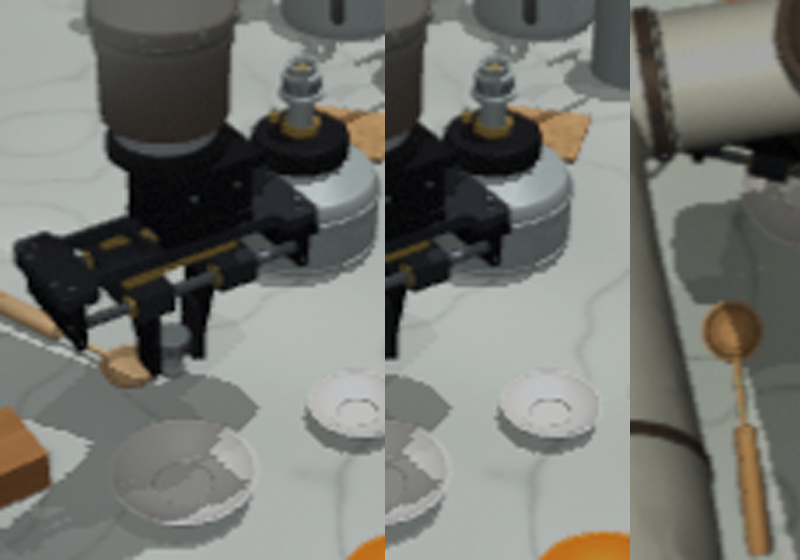

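Crop: the plug is in the fingers, the coupler is open with its brass valve up, and the sleeve is back. The dish is below at crop (185,475).

Emit:
{"method": "jog_arm", "body": {"rows": [[[0.006,-0.003,0.03,0],[0,0,0.03,0],[0,0,0.02,0],[0,0,0.01,0],[0,0,0.006,0],[0,0,0.004,0],[0,0,0,0],[0,0,0,0]]]}}

```text
time_s: 11.6
tcp_pos: [0.6501, -0.0692, 0.0977]
ee_rot: [[0.966, -0.26, 0.001], [-0.26, -0.966, -0.0], [0.001, -0.0, -1.0]]
wrist_force: [1.3, -0.7, -0.8]
gripper_width: 0.287
gripper_force: 30.0
```

Emit:
{"method": "jog_arm", "body": {"rows": [[[0,0,0.003,0],[0,0,0.002,0],[0,0,0,0]]]}}

```text
time_s: 11.98
tcp_pos: [0.6496, -0.0692, 0.0918]
ee_rot: [[0.966, -0.26, -0.001], [-0.26, -0.966, -0.0], [-0.001, 0.0, -1.0]]
wrist_force: [-0.3, -0.2, -1.7]
gripper_width: 0.285
gripper_force: 30.0
```

Emit:
{"method": "jog_arm", "body": {"rows": [[[0,0,0.001,0],[0,0,0,0],[0,0,0,0]]]}}

```text
time_s: 12.35
tcp_pos: [0.6499, -0.0692, 0.0912]
ee_rot: [[0.966, -0.26, 0.0], [-0.26, -0.966, 0.0], [0.0, -0.0, -1.0]]
wrist_force: [-0.8, 0.1, -0.8]
gripper_width: 0.289
gripper_force: 30.0
```

Emit:
{"method": "jog_arm", "body": {"rows": [[[0,0,0,0],[0,0,0,0],[0,0,0,0],[0,0,0,0]]], "claw": 0.58}}

```text
time_s: 12.85
tcp_pos: [0.6498, -0.0692, 0.0912]
ee_rot: [[0.966, -0.26, 0.0], [-0.26, -0.966, -0.0], [0.0, -0.0, -1.0]]
wrist_force: [-0.0, 0.2, -0.2]
gripper_width: 0.563
gripper_force: 0.0
```

Emit:
{"method": "jog_arm", "body": {"rows": [[[0,0,-0.015,0],[0,0,-0.03,0],[0,0,-0.04,0],[0,0,-0.04,0],[0,0,-0.02,0],[0,0,0,0]]]}}

```text
time_s: 13.6
tcp_pos: [0.6507, -0.0692, 0.2394]
ee_rot: [[0.966, -0.26, 0.006], [-0.26, -0.966, 0.0], [0.006, -0.002, -1.0]]
wrist_force: [-0.2, -0.2, -0.4]
gripper_width: 0.578
gripper_force: 0.0
```

```bash
python3 - <<'E'
from h import *
to([.528,-.167,.22])
a=capture("scene");b=capture("top")
R=lambda i,x,y,w,h,k:cv2.resize(i[y:y+h,x:x+w],None,fx=k,fy=k,interpolation=cv2.INTER_CUBIC)
cv2.imwrite("pics/c5.png",np.hstack([R(a,140,180,160,110,5)[:550],])[:,:,::-1])
E
```

```text
t 13.6 tcp [ 0.6507 -0.0692  0.2394] F [-0.2 -0.2 -0.4] w 50.3 tool delta [-0.0932  0.1263  0.0187]
```

View pics/c5.png

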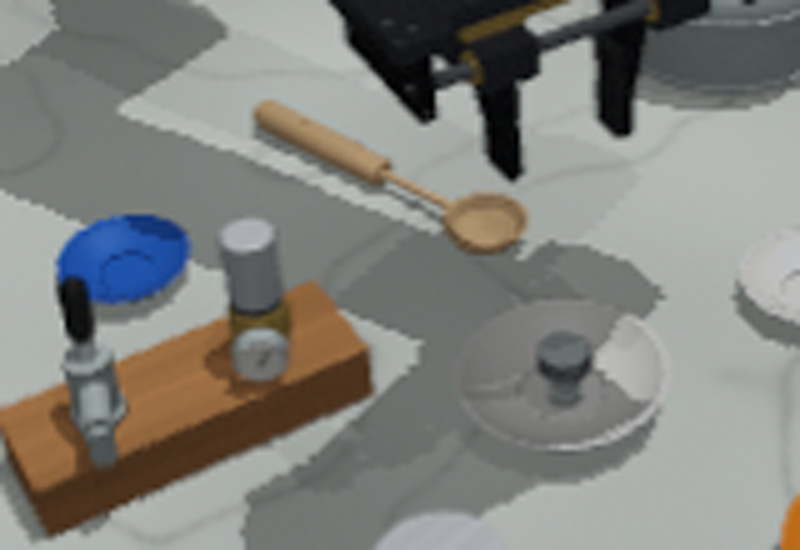

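The plug stands let go in the middle of the dish at crop (565,365). The charger stands upright at crop (250,240), gauge towards the camera.

Emit:
{"method": "jog_arm", "body": {"rows": [[[-0.0186,0.0253,0,0],[-0.0186,0.0253,0,0],[-0.0186,0.0253,0,0],[-0.0186,0.0253,0,0],[-0.0186,0.0253,0,0],[0,0,0.03,0],[0,0,0.02,0],[0,0,0,0],[0,0,0,0],[0,0,0,0]]]}}

```text
time_s: 14.95
tcp_pos: [0.5276, -0.1671, 0.1869]
ee_rot: [[0.966, -0.259, 0.001], [-0.259, -0.966, -0.0], [0.001, -0.0, -1.0]]
wrist_force: [0.2, -0.8, 0.6]
gripper_width: 0.579
gripper_force: 0.0
```

```bash
python3 - <<'E'
from h import *
to([.5285,-.167,.1415])
a=capture("scene")
R=lambda i,x,y,w,h,k:cv2.resize(i[y:y+h,x:x+w],None,fx=k,fy=k,interpolation=cv2.INTER_CUBIC)
cv2.imwrite("pics/c6.png",R(a,140,180,100,100,5)[:,:,::-1])
for z in(.11,.19): print(proj("scene",[.5285,-.167,z]))
E
```

```text
t 14.95 tcp [ 0.5276 -0.1671  0.1869] F [ 0.2 -0.8  0.6] w 50.4 tool delta [ 0.0007 -0.0003  0.0454]
[189.2090331 225.1789548]
[185.18447066 199.06267809]
```

View pics/c6.png

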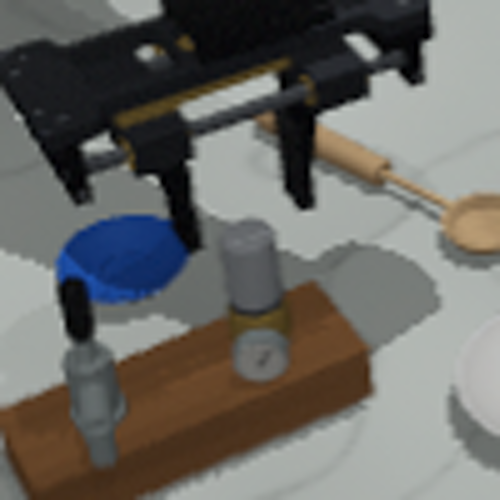

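Fingers (185,240) and (300,200) straddle the charger top at (248,235) in the crop. I go down and grip the barrel.

Emit:
{"method": "jog_arm", "body": {"rows": [[[0.0007,0,0.02,0],[0,0,0.016,0],[0,0,0.009,0],[0,0,0,0],[0,0,0,0]]]}}

```text
time_s: 15.62
tcp_pos: [0.5282, -0.1674, 0.1416]
ee_rot: [[0.966, -0.259, 0.001], [-0.259, -0.966, -0.0], [0.001, -0.0, -1.0]]
wrist_force: [0.5, -1.1, -0.3]
gripper_width: 0.582
gripper_force: 0.0
```

Emit:
{"method": "jog_arm", "body": {"rows": [[[0,0,0,0],[0,0,0,0],[0,0,0,0],[0,0,0,0],[0,0,0,0]]], "claw": 0.15}}

```text
time_s: 16.25
tcp_pos: [0.5279, -0.1675, 0.1413]
ee_rot: [[0.966, -0.26, 0.0], [-0.26, -0.966, -0.0], [0.0, 0.0, -1.0]]
wrist_force: [0.4, 0.0, 1.4]
gripper_width: 0.316
gripper_force: 29.9
```

Emit:
{"method": "jog_arm", "body": {"rows": [[[0,0,-0.01,0],[0,0,-0.02,0],[0,0,-0.03,0],[0,0,-0.05,0],[0,0,-0.05,0],[0,0,-0.04,0],[-0.013,-0.0356,0,0],[-0.013,-0.0356,0,0],[-0.013,-0.0356,0,0],[-0.013,-0.0356,0,0],[-0.013,-0.0356,0,0],[-0.013,-0.0356,0,0],[-0.013,-0.0356,0,0],[-0.013,-0.0356,0,0],[-0.013,-0.0356,0,0],[-0.013,-0.0356,0,0],[-0.013,-0.0356,0,0],[0,0,0,0],[0,0,0,0],[0,0,0,0]]]}}

```text
time_s: 18.75
tcp_pos: [0.4914, 0.247, 0.3412]
ee_rot: [[0.965, -0.261, -0.0], [-0.261, -0.965, -0.0], [-0.0, 0.0, -1.0]]
wrist_force: [-0.2, -0.7, -2.5]
gripper_width: 0.317
gripper_force: 29.9
```

```bash
python3 - <<'E'
from h import *
to([.4917,.2478,.33])
a=capture("scene");b=capture("top")
R=lambda i,x,y,w,h,k:cv2.resize(i[y:y+h,x:x+w],None,fx=k,fy=k,interpolation=cv2.INTER_CUBIC)
cv2.imwrite("pics/c7.png",np.hstack([R(a,255,85,65,95,6),R(b,140,195,65,95,6)])[:,:,::-1])
for z in (.21,.182): print("axis at keg est",z,proj("scene",[.4917,.2478,z]))
s=sense();p=s['tcp_pos'];print("nose end",proj("scene",p+[0,0,-.128]),"flange",proj("scene",p+[0,0,-.107]))
E
```

```text
t 18.75 tcp [0.4914 0.247  0.3412] F [-0.2 -0.7 -2.5] w 27.5 tool delta [ 0.0001 -0.0009  0.0112]
axis at keg est 0.21 [286.36667085 128.59614443]
axis at keg est 0.182 [286.11186443 136.95252743]
nose end [286.1794225  127.66734121] flange [286.37182498 121.23071458]
```

View pics/c7.png

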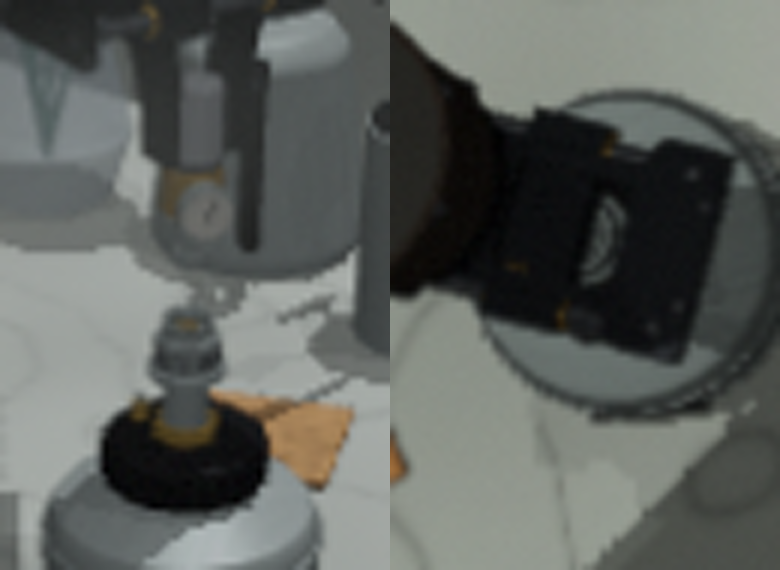

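Crop: the nose end at about (192,270) stands right above the coupler mouth at (188,320), within about 1 mm sideways. I lower carefully.

Emit:
{"method": "jog_arm", "body": {"rows": [[[0,-0.0008,0.012,0],[0,0,0.008,0],[0,0,0.005,0],[0,0,0.002,0],[0,0,0,0]]]}}

```text
time_s: 19.48
tcp_pos: [0.4917, 0.2488, 0.3141]
ee_rot: [[0.966, -0.26, 0.0], [-0.26, -0.966, -0.0], [0.0, 0.0, -1.0]]
wrist_force: [-0.2, 0.5, -3.4]
gripper_width: 0.314
gripper_force: 29.9
```

Emit:
{"method": "jog_arm", "body": {"rows": [[[0,0,0.002,0],[0,0,0.002,0],[0,0,0.001,0],[0,0,0,0]]]}}

```text
time_s: 19.98
tcp_pos: [0.4916, 0.2487, 0.3091]
ee_rot: [[0.966, -0.26, -0.0], [-0.26, -0.966, -0.0], [-0.0, 0.0, -1.0]]
wrist_force: [-1.3, -0.2, -2.4]
gripper_width: 0.313
gripper_force: 29.9
```

Emit:
{"method": "jog_arm", "body": {"rows": [[[0,0,0.0015,0],[0,0,0.0015,0]]]}}

```text
time_s: 20.23
tcp_pos: [0.4918, 0.2487, 0.307]
ee_rot: [[0.966, -0.26, 0.001], [-0.26, -0.966, 0.0], [0.001, -0.001, -1.0]]
wrist_force: [-0.8, -0.4, 1.3]
gripper_width: 0.316
gripper_force: 29.9
```

Emit:
{"method": "jog_arm", "body": {"rows": [[[0,0,0.0015,0],[0,0,0.0015,0]]]}}

```text
time_s: 20.48
tcp_pos: [0.4918, 0.2487, 0.3036]
ee_rot: [[0.966, -0.26, 0.001], [-0.26, -0.966, 0.0], [0.001, -0.001, -1.0]]
wrist_force: [-1.6, 0.7, 2.8]
gripper_width: 0.312
gripper_force: 29.9
```

Emit:
{"method": "jog_arm", "body": {"rows": [[[0,0,-0.003,0],[-0.0007,0.0012,-0.003,0],[0,0,0,0],[0,0,0,0]]]}}

```text
time_s: 20.98
tcp_pos: [0.4906, 0.2476, 0.3087]
ee_rot: [[0.966, -0.26, -0.001], [-0.26, -0.966, -0.0], [-0.0, 0.0, -1.0]]
wrist_force: [-0.4, 0.0, -3.0]
gripper_width: 0.319
gripper_force: 29.9
```

Emit:
{"method": "jog_arm", "body": {"rows": [[[0,0,0.0015,0],[0,0,0.0015,0],[0,0,0,0]]]}}

```text
time_s: 21.35
tcp_pos: [0.4906, 0.2478, 0.3062]
ee_rot: [[0.966, -0.26, -0.0], [-0.26, -0.966, 0.0], [-0.0, -0.0, -1.0]]
wrist_force: [0.4, 0.8, -2.4]
gripper_width: 0.312
gripper_force: 29.9
```

Emit:
{"method": "jog_arm", "body": {"rows": [[[0,0,0.0015,0],[0,0,0,0],[0,0,0,0]]]}}

```text
time_s: 21.72
tcp_pos: [0.4907, 0.2478, 0.3051]
ee_rot: [[0.966, -0.26, 0.001], [-0.26, -0.966, 0.0], [0.0, -0.001, -1.0]]
wrist_force: [-1.0, 0.8, 1.7]
gripper_width: 0.316
gripper_force: 29.9
```

Emit:
{"method": "jog_arm", "body": {"rows": [[[0,0,0.0015,0],[0,0,0,0],[0,0,0,0]]]}}

```text
time_s: 22.1
tcp_pos: [0.4907, 0.2478, 0.3032]
ee_rot: [[0.966, -0.26, 0.0], [-0.26, -0.966, 0.0], [0.0, -0.0, -1.0]]
wrist_force: [-0.9, 0.2, 1.3]
gripper_width: 0.313
gripper_force: 29.9
```

Emit:
{"method": "jog_arm", "body": {"rows": [[[0,0,0.002,0],[0,0,0.002,0],[0,0,0.002,0]]]}}

```text
time_s: 22.48
tcp_pos: [0.4907, 0.2478, 0.2971]
ee_rot: [[0.966, -0.26, 0.0], [-0.26, -0.966, 0.0], [0.0, -0.0, -1.0]]
wrist_force: [-1.9, 1.5, 1.2]
gripper_width: 0.316
gripper_force: 29.9
```

Emit:
{"method": "jog_arm", "body": {"rows": [[[0,0,0.0015,0],[0,0,0.0015,0]]]}}

```text
time_s: 22.72
tcp_pos: [0.4907, 0.2478, 0.2941]
ee_rot: [[0.966, -0.26, 0.0], [-0.26, -0.966, 0.0], [0.0, -0.0, -1.0]]
wrist_force: [-0.7, 1.0, 2.3]
gripper_width: 0.317
gripper_force: 29.9
```

Emit:
{"method": "jog_arm", "body": {"rows": [[[0,0,0.001,0],[0,0,0.001,0]]]}}

```text
time_s: 22.98
tcp_pos: [0.4907, 0.2478, 0.2921]
ee_rot: [[0.966, -0.26, 0.0], [-0.26, -0.966, 0.0], [0.0, -0.0, -1.0]]
wrist_force: [-1.0, 0.2, 1.8]
gripper_width: 0.315
gripper_force: 29.9
```

Emit:
{"method": "jog_arm", "body": {"rows": [[[0,0,0.001,0],[0,0,0.001,0]]]}}

```text
time_s: 23.22
tcp_pos: [0.4906, 0.2479, 0.29]
ee_rot: [[0.966, -0.26, -0.0], [-0.26, -0.966, 0.001], [-0.0, -0.0, -1.0]]
wrist_force: [-1.6, 1.3, 2.0]
gripper_width: 0.316
gripper_force: 29.9
```

Emit:
{"method": "jog_arm", "body": {"rows": [[[0,0,0.001,0],[0,0,0.001,0]]]}}

```text
time_s: 23.48
tcp_pos: [0.4907, 0.2479, 0.2882]
ee_rot: [[0.966, -0.26, 0.0], [-0.26, -0.966, 0.0], [0.0, -0.0, -1.0]]
wrist_force: [-1.5, 2.7, 5.3]
gripper_width: 0.311
gripper_force: 29.9
```

Emit:
{"method": "jog_arm", "body": {"rows": [[[0,0,0.001,0],[0,0,0.001,0]]]}}

```text
time_s: 23.72
tcp_pos: [0.4909, 0.2479, 0.2877]
ee_rot: [[0.966, -0.259, 0.002], [-0.259, -0.966, 0.0], [0.001, -0.001, -1.0]]
wrist_force: [-3.4, 1.6, 9.6]
gripper_width: 0.31
gripper_force: 29.9
```

Emit:
{"method": "jog_arm", "body": {"rows": [[[0,0,0.001,0],[0,0,0.001,0]]]}}

```text
time_s: 23.98
tcp_pos: [0.491, 0.2479, 0.2864]
ee_rot: [[0.966, -0.259, 0.002], [-0.259, -0.966, 0.001], [0.002, -0.001, -1.0]]
wrist_force: [-4.7, 0.8, 11.4]
gripper_width: 0.315
gripper_force: 29.9
```

Emit:
{"method": "jog_arm", "body": {"rows": [[[0,0,0.001,0],[0,0,0.001,0]]]}}

```text
time_s: 24.22
tcp_pos: [0.4911, 0.2479, 0.2851]
ee_rot: [[0.966, -0.259, 0.003], [-0.259, -0.966, 0.001], [0.003, -0.002, -1.0]]
wrist_force: [-5.3, 1.8, 11.9]
gripper_width: 0.311
gripper_force: 29.9
```

Emit:
{"method": "jog_arm", "body": {"rows": [[[0,0,-0.004,0],[-0.001,0,0,0],[0,0,0,0]]]}}

```text
time_s: 24.6
tcp_pos: [0.49, 0.2482, 0.2861]
ee_rot: [[0.966, -0.26, 0.001], [-0.26, -0.966, 0.001], [0.001, -0.001, -1.0]]
wrist_force: [0.1, 2.7, 1.7]
gripper_width: 0.314
gripper_force: 29.9
```

Emit:
{"method": "jog_arm", "body": {"rows": [[[0,0,0.0015,0],[0,0,0.0005,0],[0,0,0,0]]]}}

```text
time_s: 24.98
tcp_pos: [0.49, 0.2482, 0.2845]
ee_rot: [[0.966, -0.26, 0.001], [-0.26, -0.966, 0.001], [0.001, -0.001, -1.0]]
wrist_force: [-0.4, 2.7, 4.6]
gripper_width: 0.314
gripper_force: 29.9
```

Emit:
{"method": "jog_arm", "body": {"rows": [[[0,0,0.001,0],[0,0,0.001,0]]]}}

```text
time_s: 25.22
tcp_pos: [0.4901, 0.2482, 0.2834]
ee_rot: [[0.966, -0.259, 0.002], [-0.259, -0.966, 0.001], [0.002, -0.001, -1.0]]
wrist_force: [-1.7, 3.0, 8.8]
gripper_width: 0.316
gripper_force: 29.9
```

Emit:
{"method": "jog_arm", "body": {"rows": [[[-0.0003,-0.0007,0.0005,0],[0,0,0.001,0],[0,0,0,0]]]}}

```text
time_s: 25.6
tcp_pos: [0.49, 0.2485, 0.2819]
ee_rot: [[0.966, -0.259, 0.002], [-0.259, -0.966, -0.0], [0.002, -0.0, -1.0]]
wrist_force: [-0.8, 1.7, 7.3]
gripper_width: 0.313
gripper_force: 29.9
```

Emit:
{"method": "jog_arm", "body": {"rows": [[[0,0,0.001,0],[0,0,0.001,0]]]}}

```text
time_s: 25.85
tcp_pos: [0.49, 0.2485, 0.2801]
ee_rot: [[0.966, -0.259, 0.002], [-0.259, -0.966, -0.0], [0.002, -0.0, -1.0]]
wrist_force: [-1.6, 0.6, 9.3]
gripper_width: 0.316
gripper_force: 29.9
```

```bash
python3 - <<'E'
from h import *
to([.4917,.2478,.275]); s=sense(); print(s['moment'].round(2))
a=capture("scene")
R=lambda i,x,y,w,h,k:cv2.resize(i[y:y+h,x:x+w],None,fx=k,fy=k,interpolation=cv2.INTER_CUBIC)
cv2.imwrite("pics/c8.png",R(a,255,95,65,75,8)[:,:,::-1])
E
```

```text
t 25.85 tcp [0.49   0.2485 0.2801] F [-1.6  0.6  9.3] w 27.5 tool delta [0.0018 0.0002 0.0051]
[0.49 0.39 0.03]
```

View pics/c8.png

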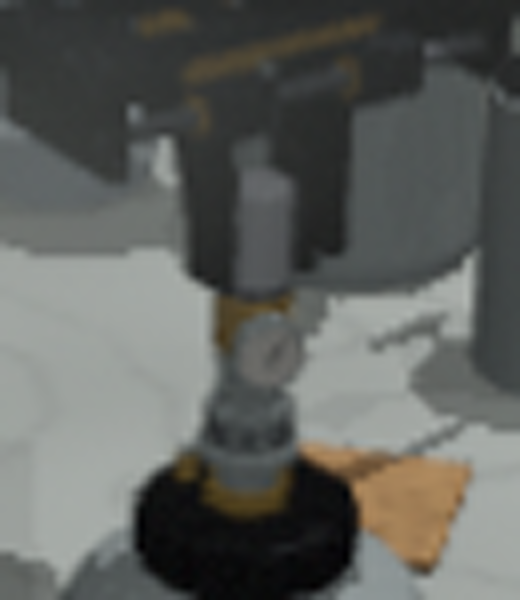

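The charger's nose is in the coupler and sinking: the flange is close above the mouth at crop (255,395). I keep pressing gently.

Emit:
{"method": "jog_arm", "body": {"rows": [[[0,0,0.001,0],[0,0,0.001,0]]]}}

```text
time_s: 26.15
tcp_pos: [0.4899, 0.2485, 0.2777]
ee_rot: [[0.966, -0.259, 0.001], [-0.259, -0.966, -0.0], [0.001, -0.0, -1.0]]
wrist_force: [0.8, 1.4, 4.0]
gripper_width: 0.309
gripper_force: 29.9
```

Emit:
{"method": "jog_arm", "body": {"rows": [[[0,0,0.001,0],[0,0,0.001,0]]]}}

```text
time_s: 26.4
tcp_pos: [0.4899, 0.2485, 0.2751]
ee_rot: [[0.966, -0.26, 0.001], [-0.26, -0.966, -0.0], [0.001, 0.0, -1.0]]
wrist_force: [-0.5, 1.3, 6.8]
gripper_width: 0.311
gripper_force: 29.9
```

Emit:
{"method": "jog_arm", "body": {"rows": [[[0,0,0.001,0],[0,0,0.001,0]]]}}

```text
time_s: 26.65
tcp_pos: [0.49, 0.2485, 0.2747]
ee_rot: [[0.966, -0.259, 0.002], [-0.259, -0.966, -0.001], [0.002, 0.0, -1.0]]
wrist_force: [-2.8, 1.3, 14.4]
gripper_width: 0.315
gripper_force: 29.9
```

Emit:
{"method": "jog_arm", "body": {"rows": [[[0,0,0.0005,0],[0,0,0.0005,0],[0,0,0,0]]]}}

```text
time_s: 27.02
tcp_pos: [0.49, 0.2484, 0.2746]
ee_rot: [[0.966, -0.259, 0.003], [-0.259, -0.966, -0.0], [0.003, -0.001, -1.0]]
wrist_force: [-3.4, 0.6, 16.0]
gripper_width: 0.317
gripper_force: 29.9
```

```bash
python3 - <<'E'
from h import *
to([.4917,.2478,.275])
a=capture("scene")
R=lambda i,x,y,w,h,k:cv2.resize(i[y:y+h,x:x+w],None,fx=k,fy=k,interpolation=cv2.INTER_CUBIC)
c=cv2.imread("pics/c8.png")
cv2.imwrite("pics/c9.png",np.hstack([R(a,270,120,40,45,9)[:,:,::-1],cv2.resize(c[200:560,120:440],(360,405))]))
E
```

```text
t 27.025 tcp [0.49   0.2484 0.2746] F [-3.4  0.6 16. ] w 27.6 tool delta [ 0.0018  0.0002 -0.0004]
```

View pics/c9.png

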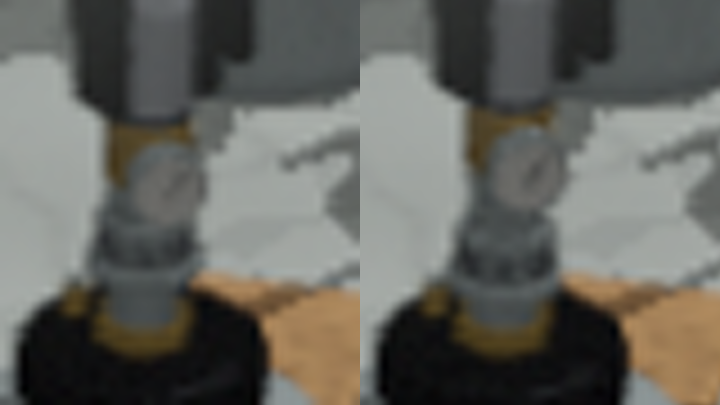

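Compared with the earlier crop on the right, the sleeve's ridge now stands higher (y of about 275 instead of 285) though the charger is lower, so the sleeve has sprung forward. I ease up with the coupler and read the force.

Emit:
{"method": "jog_arm", "body": {"rows": [[[0,0,-0.003,0],[0,0,-0.003,0],[0,0,-0.003,0],[0,0,-0.003,0],[0,0,-0.002,0],[0,0,0,0]]]}}

```text
time_s: 27.82
tcp_pos: [0.4896, 0.2486, 0.2858]
ee_rot: [[0.966, -0.26, 0.0], [-0.26, -0.966, -0.0], [0.0, 0.0, -1.0]]
wrist_force: [1.6, 0.9, 1.1]
gripper_width: 0.312
gripper_force: 29.9
```

Emit:
{"method": "jog_arm", "body": {"rows": [[[0,0,-0.001,0],[0,0,-0.001,0],[0,0,0,0]]]}}

```text
time_s: 28.2
tcp_pos: [0.4896, 0.2486, 0.2877]
ee_rot: [[0.966, -0.26, -0.0], [-0.26, -0.966, -0.0], [0.0, 0.0, -1.0]]
wrist_force: [1.9, 0.6, 1.0]
gripper_width: 0.315
gripper_force: 29.9
```

Emit:
{"method": "jog_arm", "body": {"rows": [[[0,0,-0.001,0],[0,0,0,0]]]}}

```text
time_s: 28.45
tcp_pos: [0.4896, 0.2487, 0.2887]
ee_rot: [[0.966, -0.26, -0.0], [-0.26, -0.966, -0.0], [-0.0, 0.0, -1.0]]
wrist_force: [1.7, 0.1, 1.1]
gripper_width: 0.312
gripper_force: 29.9
```

Emit:
{"method": "jog_arm", "body": {"rows": [[[0,0,-0.001,0],[0,0,-0.001,0],[0,0,0,0]]]}}

```text
time_s: 28.82
tcp_pos: [0.4895, 0.2486, 0.2906]
ee_rot: [[0.966, -0.26, -0.0], [-0.26, -0.966, -0.0], [-0.0, 0.0, -1.0]]
wrist_force: [1.1, -0.7, 1.1]
gripper_width: 0.315
gripper_force: 29.9
```

Emit:
{"method": "jog_arm", "body": {"rows": [[[0,0,-0.001,0],[0,0,0,0]]]}}

```text
time_s: 29.08
tcp_pos: [0.4894, 0.2487, 0.2908]
ee_rot: [[0.966, -0.26, -0.001], [-0.26, -0.966, -0.0], [-0.001, 0.001, -1.0]]
wrist_force: [2.3, 0.9, -4.0]
gripper_width: 0.314
gripper_force: 29.9
```

The coupler is at its top stop and the charger resists a gentle pull, so it is locked. I let go and withdraw.

Emit:
{"method": "jog_arm", "body": {"rows": [[[0,0,0.0006,0],[0,0,0,0]]]}}

```text
time_s: 29.32
tcp_pos: [0.4894, 0.2487, 0.2908]
ee_rot: [[0.966, -0.26, -0.001], [-0.26, -0.966, -0.0], [-0.001, 0.001, -1.0]]
wrist_force: [3.0, 0.9, -3.6]
gripper_width: 0.314
gripper_force: 29.9
```

Emit:
{"method": "jog_arm", "body": {"rows": [[[0,0,0,0],[0,0,0,0],[0,0,0,0],[0,0,0,0]]], "claw": 0.65}}

```text
time_s: 29.82
tcp_pos: [0.4895, 0.2487, 0.2912]
ee_rot: [[0.966, -0.26, -0.0], [-0.26, -0.966, -0.0], [-0.0, 0.0, -1.0]]
wrist_force: [0.4, 0.8, 0.3]
gripper_width: 0.625
gripper_force: 0.0
```

Emit:
{"method": "jog_arm", "body": {"rows": [[[0,0,-0.01,0],[0,0,-0.03,0],[0,0,-0.04,0],[0,0,-0.04,0],[0,0,-0.02,0],[0,0,0,0],[0,0,0,0],[0,0,0,0]]]}}

```text
time_s: 30.82
tcp_pos: [0.4894, 0.2486, 0.4297]
ee_rot: [[0.966, -0.26, -0.002], [-0.26, -0.966, -0.002], [-0.002, 0.002, -1.0]]
wrist_force: [-0.1, -0.6, 0.3]
gripper_width: 0.649
gripper_force: 0.0
```

```bash
python3 - <<'E'
from h import *
to([.4917,.2478,.4])
a=capture("scene")
R=lambda i,x,y,w,h,k:cv2.resize(i[y:y+h,x:x+w],None,fx=k,fy=k,interpolation=cv2.INTER_CUBIC)
cv2.imwrite("pics/c10.png",R(a,140,60,190,210,2.8)[:,:,::-1])
for z in(.182,.258): print(proj("scene",[.491,.248,z]))
E
```

```text
t 30.825 tcp [0.4894 0.2486 0.4297] F [-0.1 -0.6  0.3] w 56.4 tool delta [0.0025 0.0001 0.0297]
[285.97688201 136.86100551]
[286.6738541  113.65725921]
```

View pics/c10.png

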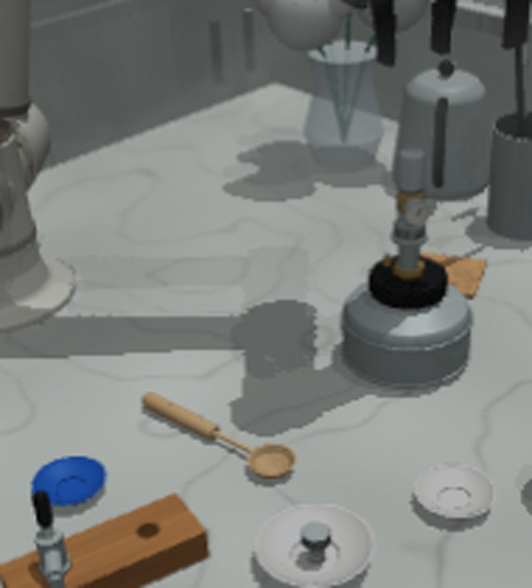

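The charger stands upright in the coupler: its top is at crop (411,153), i.e. pixel (286.8,114.6), against (286.7,113.7) predicted for home. The storage plug is in the white dish at crop (315,545), and the gripper is clear.

```bash
python3 -c "
from station import finish_job
print(finish_job())"
```

```text
the job is handed in; nothing more can be done
None
```

I handed the job in at about 31 s, with no verdict shown: the charger is home and locked (it resisted a gentle pull) and let go, the storage plug stands upright on its nose in the white dish, and the highest wrist-force reading while pressing was 16 N (about 18.5 N with the charger's weight).

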